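# Park the print head of a label printer's mechanism open

## Robot

A 6-joint arm with a two-finger parallel gripper is mounted at the origin on the work surface. World frame = base frame: x ahead of the robot, y to its left, z up, the work surface at z = 0. Lengths are in m, angles in degrees, forces in N, time in s.
With the tool pointing down it reaches from about 0.25 to 0.8 m from the base axis. Payload 8.5 kg.
Tool frame: the origin (TCP) lies midway between the tips of the shut fingers; the grasp point (between the pads) lies 19 mm behind it (r.pinch_z is the distance from the TCP to the grasp point, in m); z points along the fingers, y is the direction in which the jaws open and shut (so a half turn about z gives the same grasp; the last joint's range is limited). The gripper opens to 85 mm and grips with 20 to 120 N. Pads are 22 mm wide; open, the fingers measure 114 mm over their backs; the gripper's body (76 mm by 85 mm) begins 54 mm behind the grasp point. The pads swing forward as they close: fully open they stand 13 mm farther back than shut.
Start: joints at [-73.281, 13.648, -0.773, 75.585, 0, 90], TCP at [0.151, -0.503, 0.231] pointing down, gripper open.
Joint ranges: [-152.45, 152.45], [-59.26, 108.67], [-65.41, 83.53], [-104.44, 129.93], [-82.83, 76.93], [-180, 180]. Speed limits (degrees/s): [127.2, 127.2, 159.86, 180, 180, 180].

## Interface

Orientations are given as a 3x3 rotation matrix whose columns are the frame's x, y, z axes.
In Python, from plant import monitor, optics, finish_job, r gives the robot as it stands.
- The arm moves only by the tool arm_command, never from a script. Its argument "series" is a list that holds one entry, the list of rows, each a list of 7 numbers: the finger opening in cm, from 0 to 8.54, then the shift along the tool's x, y, z in cm, then the turn, a rotation vector about the tool's x, y, z in degrees. In form: [[[grip, tx, ty, tz, wx, wy, wz], ...]]. A call has exactly 8 rows; each row is the pose to reach, as a shift and turn from the pose commanded when the call began, along the tool's axes at that moment; what a row does not reach only later rows make up. A row lasts 1/10 s, in which the tool goes at most 50 mm and 8.59 degrees, less where a joint would pass 70% of its speed; a pose out of reach is approached as far as the arm can. A call with a gripper value outside its range is refused whole. The fingers move at their own pace and stop on an object; "force" is the grip in N (left out, the last holds). Time passes only in rows, so rows that repeat a pose let the fingers close, or fill a call up. It gives the time, the measured TCP pose, the force and the opening at its end, in the units of the state.
- monitor.get_state(): the state, without advancing time (a new reading comes with each control period).
- optics.capture(name): name is "side" or "top"; returns the picture (480x640x3 uint8, red, green, blue); there is no depth.
- optics.calibration(name): a dict with "mtx" (3x3 intrinsics, pixels), "camera_from_world" (4x4, takes a point from world to camera coordinates). Camera axes: x right, y up, looking along -z (the intrinsics and any distortion apply to the point x, -y, -z); pixel columns grow to the right and rows downward; lengths in m; the calibration is good to about 2 mm. A picture is of the moment at which its call begins. calibration takes no time and is no camera call.
- finish_job(): hands the job in, once; it reports no verdict.
The state is a dict: "clock": time; "qpos": joint angles; "joint_velocities": joint speeds; "joint_efforts": joint torques, N m; "ee_pos": TCP position; "ee_rot": TCP orientation; "contact_force": force on the tool from outside, world axes, zero at the start; "wrist_torque": the same for the moment, N m; "opening": finger opening in m.
Only numpy, scipy, OpenCV 4.12 (cv2) and the standard library are available. Lean on these libraries where they do the work, as an engineer would, in place of code of your own. Each camera call takes 0.05 s, during which the arm holds its last target.

## Task

The print mechanism of a label printer stands on the bench and its print head has to be parked open for cleaning. With the fingertips, push the black knob on the top plate along the long leg of its L-shaped slot to the corner, then sideways fully home into the short leg, and let go. Only push the knob, do not pinch it; keep off the print head and leave the things around it where they are.

Things in the scene. Friction and masses are not known exactly. Their poses are not given: they have to be found in the camera images.
- mechanism: print mechanism of a 4-inch label printer, 220 mm deep, 190 mm wide, fixed to the bench. Origin: centre of its underside, on the bench; z up. Own -x end: label exit with black platen roller and the print head, which rises to at most 145 mm above the bench when open. Own +x end: the aluminium top plate
- plate (a point): the aluminium top plate: 110 mm along x by 180 mm along y; this point is the centre of its top face, 113 mm above the bench; axes as the mechanism's. In it an L-shaped slot 11 mm wide: long leg 60 mm along +y from slot_start to slot_corner, short leg 26 mm along +x from slot_corner to slot_end. Apart from the knob and flat screw heads nothing stands above the plate
- slot_start (a point): middle of the slot's width where the pin's axis stands at the free end of the long leg (head closed), at the height of the plate's top face; axes as the mechanism's
- slot_corner (a point): the same point at the corner of the L
- slot_end (a point): the same point at the blind end of the short leg (parked); the pin's axis gets within 1 mm of it
- knob_mid (a point): centre of the black thumb knob, on the axis of the 9 mm pin that rides in the slot, 15 mm above the plate's top face. The knob is an upright square block 18 x 18 mm with its faces along the mechanism's x and y, from 2 to 28 mm above the plate
- knob_along (a joint): travel of the knob along the long leg, m: 0 at slot_start, 0.060 at the corner and everywhere in the short leg
- knob_across (a joint): travel of the knob along the short leg, m: 0 in the long leg, 0.026 at slot_end. The knob cannot turn, tilt or come out of the plate, and stays where it is left. About 4 N push it along the long leg, about 2 N along the short leg; solid slot edges stop it at the ends and everywhere outside the L
- print_head (a joint): opening angle of the print head, rad: 0 closed on the platen, 0.30 fully open. A cam on the knob's slide lifts it: 5 rad per m of knob_along
- head_edge (a point): middle of the print head's front edge (head 140 mm wide, aluminium, hinged at its rear on the mechanism), on its upper face; not to be touched
- label_roll: bystander: roll of white labels standing on its end, 112 mm diameter, 90 mm high; origin at the centre of its underside
- cleaner: bystander: white cleaner bottle with black cap, 52 mm diameter, 135 mm high; origin at the centre of its underside
- ribbon: bystander: black ribbon roll standing on end, 58 mm diameter, 110 mm high; origin at the centre of its underside
- screwdriver: bystander: screwdriver lying on the bench, 180 mm long along its own x

How it is judged (in metres and radians):
On the way:
1. the knob has come along the long leg to the corner (value of joint knob_along above 0.055 m and value of joint knob_across below 0.008 m).
At the end, for the whole second after the job is handed in: the knob stands at rest in the short leg, within 5 mm of its blind end, and the print head is open (above 0.27 rad) (value of joint knob_along above 0.056 m and value of joint knob_across above 0.021 m and value of joint print_head above 0.27 rad and velocity of joint knob_along between -0.01 and 0.01 m/s and velocity of joint knob_across between -0.01 and 0.01 m/s); the robot touches nothing.
It fails at once if the knob is pinched: pressed on two opposite faces at once ((contact force between the fingers and knob_across_c2 above 2 N and contact force between the fingers and knob_across_c3 above 2 N) or (contact force between the fingers and knob_across_c4 above 2 N and contact force between the fingers and knob_across_c5 above 2 N)).
It fails at once if the print head is touched (contact force between any of the fingers, the arm and print_head above 1 N).
It fails at once if a bystander is moved or lifted by more than 15 mm (distance of any of label_roll, cleaner, ribbon, screwdriver from where it was at the start of the episode above 0.015 m).
It also fails if it takes over 48 s, if anything falls off the work surface, if the arm or the gripper's body presses on something with over 40 N, if the wrist force passes 120 N, or if a joint passes its speed limit or range.

## Working session

There is one attempt and no reset: what is moved stays moved. The work goes in short steps, Python scripts to look and compute and a tool call to move; the robot and the scene stay as the last step left them, time stands still between calls to the robot, and variables do not carry over. Pictures are saved under pics/ and viewed, and the job is handed in when it is done.

Besides the shell and the picture viewer there is one more tool, called after ">>>" by a JSON object that holds its "method" and its "body", one argument or row to a line. arm_command: Moves the arm, as the interface text tells. Its arguments: {"type":"object","properties":{"series":{"type":"array","items":{"type":"array","items":{"type":"array","items":{"type":"number"}}}},"force":{"type":"number"}},"required":["series"]}

```bash
mkdir -p pics
python3 - <<'E'
from plant import monitor, optics, r
import cv2,numpy as np
for n in ("top","side"):
    im=optics.capture(n); cv2.imwrite(f"pics/{n}0.png",im[:,:,::-1])
    c=optics.calibration(n); print({k:np.round(v,4).tolist() if not isinstance(v,str) else v for k,v in c.items()})
s=monitor.get_state(); print(s)
E
```

```text
{'mtx': [[584.3509, 0.0, 317.2757], [0.0, 584.3509, 242.7533], [0.0, 0.0, 1.0]], 'camera_from_world': [[0.0115, -0.9999, 0.0001, -0.0444], [0.9909, 0.0114, 0.1339, -0.5925], [-0.1339, -0.0015, 0.991, -1.4442], [0.0, 0.0, 0.0, 1.0]]}
{'mtx': [[529.7079, 0.0, 317.9542], [0.0, 529.7079, 242.4089], [0.0, 0.0, 1.0]], 'camera_from_world': [[-0.8953, -0.445, 0.0188, 0.4858], [0.3267, -0.6273, 0.707, -0.2938], [-0.3028, 0.6391, 0.707, -1.0351], [0.0, 0.0, 0.0, 1.0]]}
{'clock': 0.1, 'qpos': array([-7.32806061e+01,  1.36776173e+01, -8.10167261e-01,  7.55849877e+01,
       -2.07341431e-04,  9.00005496e+01]), 'joint_velocities': array([-0.01452146, -0.03566831,  0.18837368, -0.06080232,  0.00429694,
        0.05471277]), 'joint_efforts': array([-3.58016459e-04, -5.39717460e+01,  3.47000527e+01,  1.33396592e-02,
       -7.05801583e-06,  3.51691689e-06]), 'ee_pos': array([ 0.15092934, -0.50245958,  0.23075424]), 'ee_rot': array([[ 9.57727930e-01,  2.87675295e-01, -3.68858245e-04],
       [ 2.87675531e-01, -9.57727159e-01,  1.21537926e-03],
       [-3.63097163e-06, -1.27011416e-03, -9.99999193e-01]]), 'contact_force': array([ 0.58850063, -0.15821647, -0.05711336]), 'wrist_torque': array([-0.01855182, -0.02495383, -0.03378051]), 'opening': 0.08502462559564318}
```

View pics/top0.png

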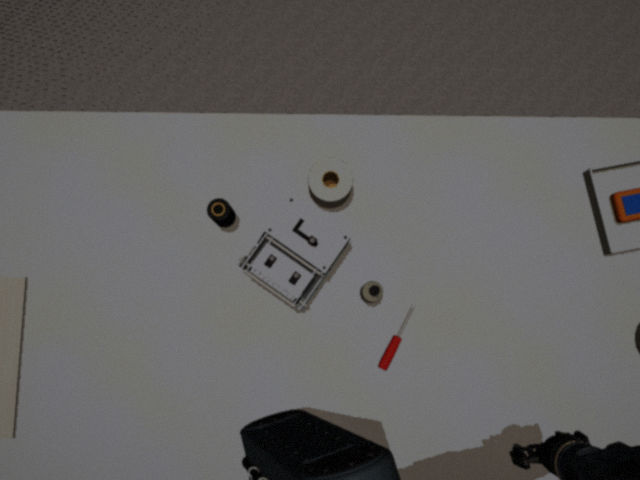

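View pics/side0.png

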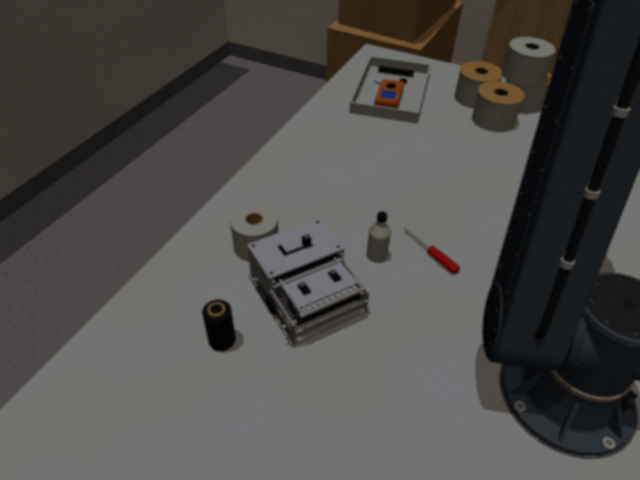

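Run:
```python
import cv2,numpy as np
a=cv2.imread("pics/top0.png")[215:315,230:360]; a=cv2.convertScaleAbs(a,alpha=1.4)
cv2.imwrite("pics/topz.png",cv2.resize(a,None,fx=6,fy=6,interpolation=cv2.INTER_CUBIC))
a=cv2.imread("pics/side0.png")[205:345,235:385]; a=cv2.convertScaleAbs(a,alpha=1.4)
cv2.imwrite("pics/sidez.png",cv2.resize(a,None,fx=4,fy=4,interpolation=cv2.INTER_CUBIC))
```

```text
(no output)
```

View pics/topz.png

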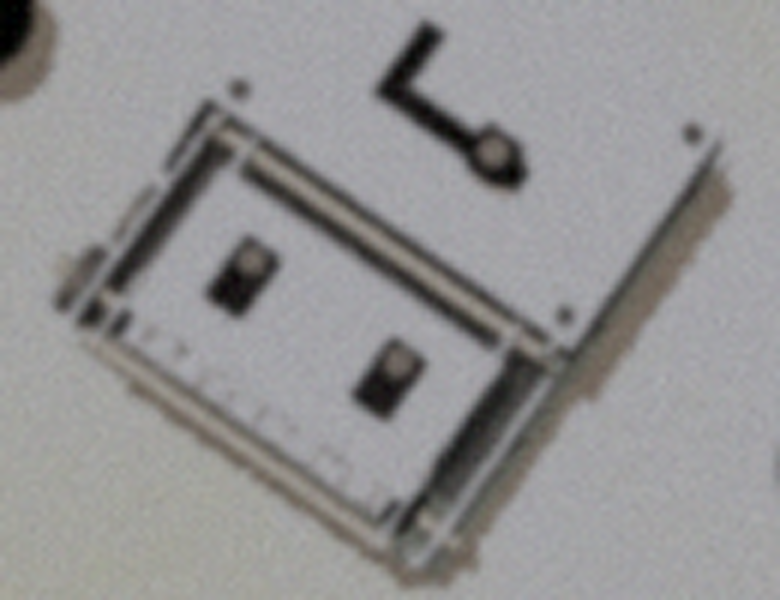

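View pics/sidez.png

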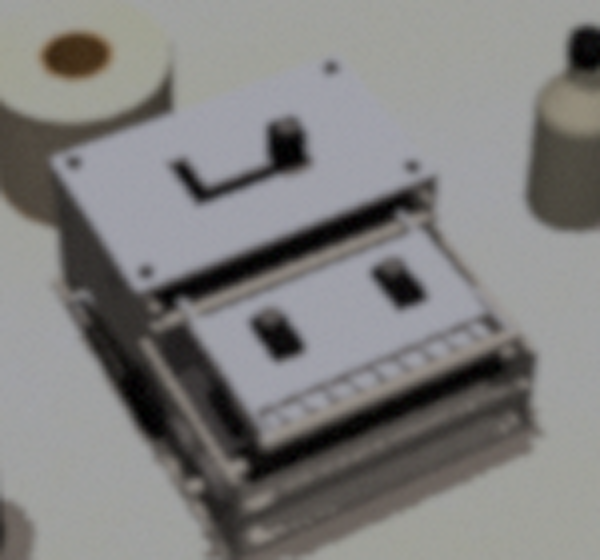

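```bash
cat > h.py <<'E'
import numpy as np
from plant import optics
def ray(n,p,z):
    c=optics.calibration(n);T=np.array(c["camera_from_world"]);K=np.array(c["mtx"])
    d=np.linalg.inv(K)@[p[0],p[1],1]; d=np.array([d[0],-d[1],-d[2]])
    o=-T[:3,:3].T@T[:3,3]; d=T[:3,:3].T@d
    return o+d*(z-o[2])/d[2]
def proj(n,P):
    c=optics.calibration(n);T=np.array(c["camera_from_world"]);K=np.array(c["mtx"])
    q=T[:3,:3]@P+T[:3,3]; q=K@[q[0],-q[1],-q[2]]; return q[:2]/q[2]
E
python3 - <<'E'
from h import *
import cv2
def cen(f,p,w=5):
    a=cv2.imread(f)[:,:,1].astype(float); x,y=map(int,np.round(p)); b=a[y-w:y+w+1,x-w:x+w+1]
    m=np.clip(np.median(b)-15-b,0,None); yy,xx=np.mgrid[y-w:y+w+1,x-w:x+w+1]
    return (xx*m).sum()/m.sum(),(yy*m).sum()/m.sum()
T=lambda x,y:((x+.5)/6-.5+230,(y+.5)/6-.5+215)
S=lambda x,y:((x+.5)/4-.5+235,(y+.5)/4-.5+205)
# order: -x+y, -x-y, +x-y, +x+y
t=[cen("pics/top0.png",p,3) for p in (T(238,88),T(565,315),T(692,133),(291,200))]
s=[cen("pics/side0.png",p,3) for p in (S(147,271),S(413,166),S(330,67),S(72,162))]
for n,q in(("top",t),("side",s)):
    P=np.array([ray(n,p,.113) for p in q]);print(n,np.round(q,1).tolist());print(np.round(P,4)); print("cen",P.mean(0))
    for i,j in((1,0),(2,3),(0,3),(1,2)):
        d=P[j]-P[i];print(np.degrees(np.arctan2(d[1],d[0])),np.linalg.norm(d))
for nm,tp,sp,z in(("outer corner",(376,93),(203,202),.113),("short end",(432,26),(179,162),.113),("knobtop",(493,150),(287,124),.141)):
    print(nm,ray("top",T(*tp),z).round(4),ray("side",S(*sp),z).round(4))
for nm,p,z in (("roll",(331,181),.09),("ribbon",(217,208),.11),("cleaner",(374,291),.135)): print(nm,ray("top",p,z))
E
```

```text
top [[269.3, 229.5], [324.0, 267.5], [345.2, 237.1], [290.8, 199.6]]
[[ 0.6141  0.0787  0.113 ]
 [ 0.5234 -0.0546  0.113 ]
 [ 0.5976 -0.1049  0.113 ]
 [ 0.6885  0.028   0.113 ]]
cen [ 0.60591087 -0.01318536  0.113     ]
55.766952116920315 0.16122022583699452
55.64032424047491 0.16097590372961668
-34.30743900481262 0.09002460983176908
-34.15136820511047 0.08966885679933269
side [[271.0, 272.6], [337.7, 246.3], [317.2, 221.5], [252.3, 244.4]]
[[ 0.6142  0.0779  0.113 ]
 [ 0.5243 -0.0546  0.113 ]
 [ 0.599  -0.105   0.113 ]
 [ 0.6911  0.0258  0.113 ]]
cen [ 0.60716065 -0.01398842  0.113     ]
55.839446937036 0.1601090078184804
54.82897777151201 0.15996595922889692
-34.13621187660146 0.09290151953860276
-34.028640997840725 0.09008073425173556
outer corner [0.6133 0.0233 0.113 ] [0.612  0.0208 0.113 ]
short end [0.641  0.0011 0.113 ] [6.38e-01 6.00e-04 1.13e-01]
knobtop [ 0.5867 -0.0245  0.141 ] [ 0.5866 -0.0271  0.141 ]
roll [ 0.74166782 -0.07000286  0.09      ]
ribbon [0.66619289 0.20779856 0.11      ]
cleaner [ 0.46728315 -0.17225668  0.135     ]
```

Run:
```python
import cv2,numpy as np
from h import *
out=[]
ex=np.array([np.cos(np.radians(-34.2)),np.sin(np.radians(-34.2)),0]);ey=np.array([-ex[1],ex[0],0]);C=np.array([.6062,-.0134,.113])
for n,x0,y0 in (("top",285,212),("side",275,228)):
    a=cv2.convertScaleAbs(cv2.imread(f"pics/{n}0.png")[y0:y0+36,x0:x0+40],alpha=1.6)
    a=cv2.resize(a,None,fx=10,fy=10,interpolation=cv2.INTER_CUBIC); b=a.copy()
    # candidate knob wireframe at knob y' for offset
    def P(x,y,z): 
        u=(proj(n,C+x*ex+y*ey+np.array([0,0,z]))-[x0,y0]+.5)*10-.5; return tuple(int(v) for v in np.round(u))
    for dy,col in((-.021,(0,0,255)),(-.0325,(0,255,0))):
      for z in(.002,.028):
        q=[P(-.009+i*.009,dy+j*.009,z) for i,j in((-1,-1),(1,-1),(1,1),(-1,1))]
        cv2.polylines(b,[np.array(q)],True,col,1)
    out.append(np.hstack([a,b]))
cv2.imwrite("pics/kz.png",np.vstack(out)[:,:, :])
cv2.imwrite("pics/kz.png",cv2.resize(np.vstack(out),(660,600)))
```

```text
(no output)
```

View pics/kz.png

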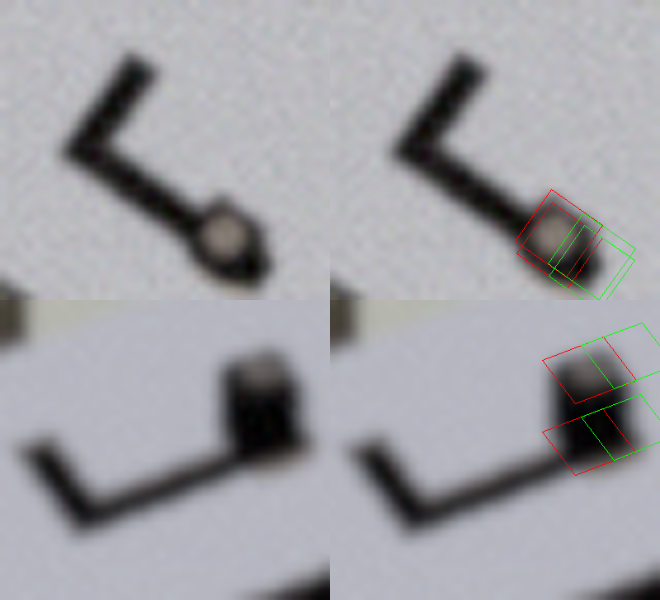

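```bash
cat > ov.py <<'E'
import cv2,numpy as np,sys
from h import *
ex=np.array([np.cos(np.radians(-34.2)),np.sin(np.radians(-34.2)),0]);ey=np.array([-ex[1],ex[0],0]);C=np.array([.6062,-.0134,.113])
def ov(ims,out,cx,cy,kx,ky):
  o=[]
  for n,x0,y0 in (("top",285,212),("side",275,226)):
    a=cv2.convertScaleAbs(ims[n][y0:y0+36,x0:x0+50],alpha=1.6)
    a=cv2.resize(a,None,fx=8,fy=8,interpolation=cv2.INTER_CUBIC); b=a.copy()
    def P(x,y,z):
        u=(proj(n,C+x*ex+y*ey+np.array([0,0,z]))-[x0,y0]+.5)*8-.5; return tuple(int(v) for v in np.round(u))
    h=.0055
    q=[P(cx+i,cy+j,0) for i,j in((-h,h),(.026+h,h),(.026+h,-h),(h,-h),(h,-.060-h),(-h,-.06-h))]
    cv2.polylines(b,[np.array(q)],True,(0,200,0),1)
    for z in(.002,.028):
        q=[P(kx+i*.009,ky+j*.009,z) for i,j in((-1,-1),(1,-1),(1,1),(-1,1))]
        cv2.polylines(b,[np.array(q)],True,(0,0,255),1)
    o.append(np.hstack([a,b]))
  cv2.imwrite(out,np.vstack(o))
E
python3 - <<'E'
from ov import *
ov({n:cv2.imread(f"pics/{n}0.png") for n in("top","side")},"pics/ov1.png",-.008,.030,-.008,-.030)
E
```

```text
(no output)
```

View pics/ov1.png

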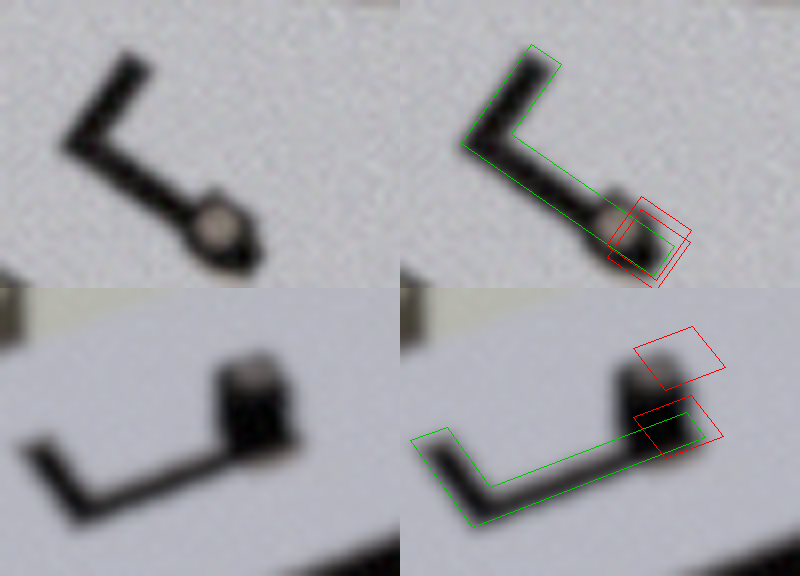

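Run:
```python
from ov import *
ov({n:cv2.imread(f"pics/{n}0.png") for n in("top","side")},"pics/ov2.png",-.0075,.0285,-.0075,-.0225)
```

```text
(no output)
```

View pics/ov2.png

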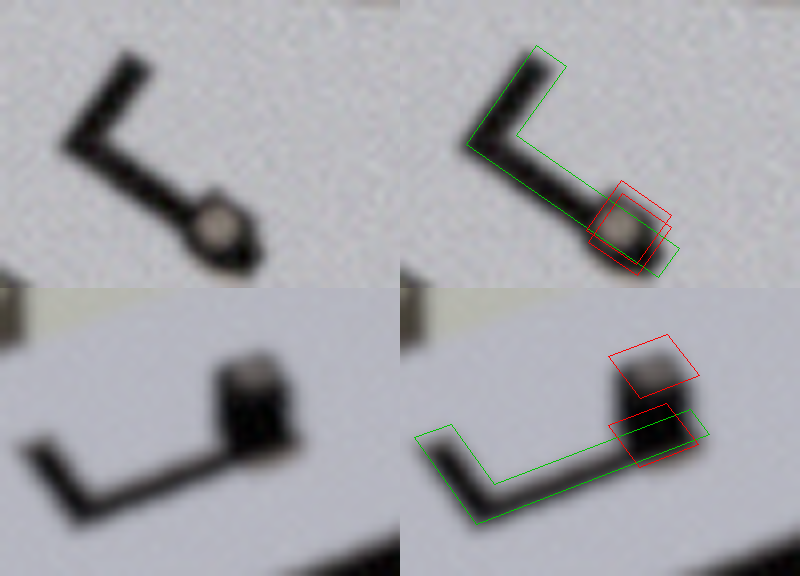

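>>> {"method": "arm_command", "body": {
  "series": [
    [[0,3.3,-1.9,0,0,0,-5],[0,6.6,-3.9,0,0,0,-10],[0,9.9,-5.8,0,0,0,-15],[0,13.2,-7.8,0,0,0,-20],[0,16.5,-9.7,0,0,0,-25],[0,19.8,-11.6,0,0,0,-30],[0,23.1,-13.6,0,0,0,-35],[0,26.4,-15.5,0,0,0,-39.1]]
  ],
  "force": 40
}}

```text
clock: 0.9
ee_pos: [0.3599, -0.2769, 0.2311]
ee_rot: [[0.559, 0.829, -0.0], [0.829, -0.559, 0.0], [0.0, -0.0, -1.0]]
contact_force: [0.5, 0.0, 0.3]
opening: 0.0001
```

```bash
cat > st.py <<'E'
from plant import monitor
import numpy as np
s=monitor.get_state();R=s["ee_rot"];p=s["ee_pos"]
print(s["clock"],p.round(4),"op",round(s["opening"],4),"F",s["contact_force"].round(1),s["qpos"].round(0))
ex=np.array([np.cos(np.radians(-34.2)),np.sin(np.radians(-34.2)),0]);ey=np.array([-ex[1],ex[0],0]);C=np.array([.6062,-.0134,.113])
print("yaw x",np.degrees(np.arctan2(R[1,0],R[0,0])).round(2),"z",R[:,2].round(4))
print("mech x' y' z-plate mm",((p-C)@np.c_[ex,ey,[0,0,1]]*1000).round(1),"F",(s["contact_force"]@np.c_[ex,ey,[0,0,1]]).round(1))
def to(x,y,z): # mm plate coords
    t=C+x/1000*ex+y/1000*ey+np.array([0,0,z/1000]); return ((t-p)@R*100).round(2)
E
python3 -c "
from st import *
print(to(-9,-55,118))"
```

```text
0.9 [ 0.3599 -0.2769  0.2311] op 0.0001 F [0.5 0.  0.3] [-38.   7. -10.  74.   0.  86.]
yaw x 56.01 z [-3.e-04  3.e-04 -1.e+00]
mech x' y' z-plate mm [ -55.6 -356.4  118.1] F [0.4 0.3 0.3]
[3.012e+01 4.770e+00 1.000e-02]
```

>>> {"method": "arm_command", "body": {
  "series": [
    [[0,4,0.6,0,0,0,0],[0,8,1.2,0,0,0,0],[0,12,1.8,0,0,0,0],[0,16,2.4,0,0,0,0],[0,20,3.1,0,0,0,0],[0,24,3.7,0,0,0,0],[0,27.5,4.3,0,0,0,0],[0,29.8,4.75,0,0,0,0.2]]
  ]
}}

```text
clock: 1.7
ee_pos: [0.5672, -0.0565, 0.2307]
ee_rot: [[0.563, 0.826, -0.001], [0.826, -0.563, 0.0], [-0.0, -0.001, -1.0]]
contact_force: [-0.0, 0.1, -0.1]
opening: -0.0003
```

```bash
python3 -c "
from st import *
print(to(-9,-55,8))"
```

```text
1.7 [ 0.5672 -0.0565  0.2307] op -0.0003 F [-0.   0.1 -0.1] [ -6.  18.   5.  77.   0. 119.]
yaw x 55.71 z [-7.e-04  4.e-04 -1.e+00]
mech x' y' z-plate mm [ -8.1 -57.5 117.7] F [-0.1  0.  -0.1]
[ 0.26 -0.09 10.97]
```

>>> {"method": "arm_command", "body": {
  "series": [
    [[0,0,0,2,0,0,0],[0,0,0,4,0,0,0],[0,0,-0.1,6,0,0,0],[0,0,-0.1,7,0,0,0],[0,0,-0.1,7.8,0,0,0],[0,0,-0.1,8,0,0,0],[0,0,-0.1,8,0,0,0],[0,0,-0.1,8,0,0,0]]
  ]
}}

```text
clock: 2.5
ee_pos: [0.5656, -0.0581, 0.1521]
ee_rot: [[0.565, 0.825, 0.001], [0.825, -0.565, -0.0], [0.001, 0.001, -1.0]]
contact_force: [-0.1, 0.3, 1.1]
opening: -0.0
```

```bash
cat > look.py <<'E'
import sys
from st import *
from plant import optics
from h import proj
import cv2
k=sys.argv[1]; o=[]
for n,x0,y0 in(("top",250,190),("side",245,160)):
    im=optics.capture(n)[:,:,::-1].copy(); cv2.imwrite(f"pics/{n}{k}.png",im)
    print(n,"TCP px",proj(n,p).round(1))
    a=cv2.convertScaleAbs(im[y0:y0+110,x0:x0+110],alpha=1.6)
    o.append(cv2.resize(a,(400,400),interpolation=cv2.INTER_CUBIC))
cv2.imwrite(f"pics/l{k}.png",np.hstack(o))
E
python3 look.py 1
```

```text
2.5 [ 0.5656 -0.0581  0.1521] op -0.0 F [-0.1  0.3  1.1] [ -6.  20.  -4.  66.   0. 119.]
yaw x 55.61 z [ 0.0012 -0.     -1.    ]
mech x' y' z-plate mm [ -8.4 -59.8  39.1] F [-0.3  0.2  1.1]
top TCP px [325.9 248. ]
side TCP px [321.7 226.1]
```

View pics/l1.png

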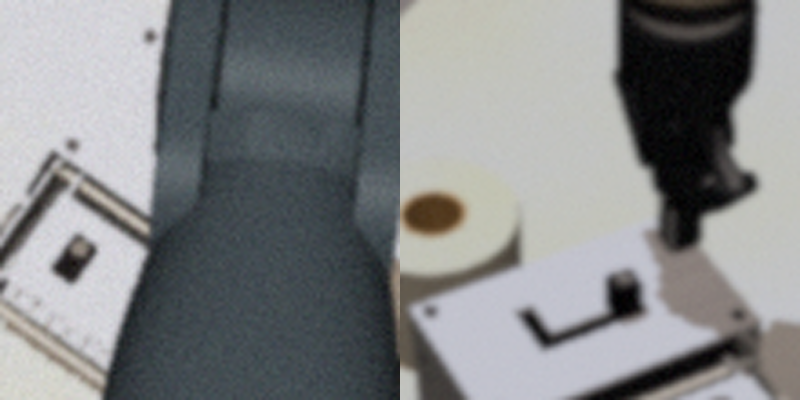

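The side view shows the shut fingertips near pixel (322, 227), matching the TCP projection. They're clear of the knob on its -y side, and the arm blocks the top view. Next I descend.

>>> {"method": "arm_command", "body": {
  "series": [
    [[0,0,0,1,0,0,0],[0,0,0,2,0,0,0],[0,0,0,2.6,0,0,0],[0,0,0,3,0,0,0],[0,0,0,3.1,0,0,0.1],[0,0,0,3.1,0,0,0.1],[0,0,0,3.1,0,0,0.1],[0,0,0,3.1,0,0,0.1]]
  ]
}}

```text
clock: 3.4
ee_pos: [0.5654, -0.058, 0.1206]
ee_rot: [[0.566, 0.824, 0.001], [0.824, -0.566, 0.0], [0.0, 0.0, -1.0]]
contact_force: [-0.4, 0.3, -0.7]
opening: -0.0
```

```bash
python3 -c "
from st import *
print(to(-10,-43,8),to(-10,9,8))"
```

```text
3.4 [ 0.5654 -0.058   0.1206] op -0.0 F [-0.4  0.3 -0.7] [ -6.  21.  -7.  62.   0. 119.]
yaw x 55.52 z [ 5.e-04  0.e+00 -1.e+00]
mech x' y' z-plate mm [ -8.7 -59.8   7.6] F [-0.5  0.  -0.7]
[ 1.68 -0.14 -0.04] [ 6.88 -0.16 -0.04]
```

>>> {"method": "arm_command", "body": {
  "series": [
    [[0,0.5,-0.1,0,0,0,0],[0,1,-0.1,0,0,0,0],[0,1.5,-0.1,0,0,0,0],[0,2,-0.1,0,0,0,0],[0,2.5,-0.1,0,0,0,0],[0,3,-0.1,0,0,0,0],[0,3.5,-0.1,0,0,0,0],[0,4,-0.1,0,0,0,0]]
  ]
}}

```text
clock: 4.2
ee_pos: [0.5871, -0.0241, 0.1204]
ee_rot: [[0.566, 0.824, -0.0], [0.824, -0.566, -0.0], [-0.0, -0.0, -1.0]]
contact_force: [-2.7, -2.4, 3.5]
opening: -0.0002
```

```bash
python3 look.py 2
```

```text
4.2 [ 0.5871 -0.0241  0.1204] op -0.0002 F [-2.7 -2.4  3.5] [ -2.  23.  -4.  63.  -0. 122.]
yaw x 55.52 z [-2.e-04 -0.e+00 -1.e+00]
mech x' y' z-plate mm [ -9.8 -19.6   7.4] F [-0.9 -3.5  3.5]
top TCP px [311.7 240.6]
side TCP px [305.5 243.2]
```

View pics/l2.png

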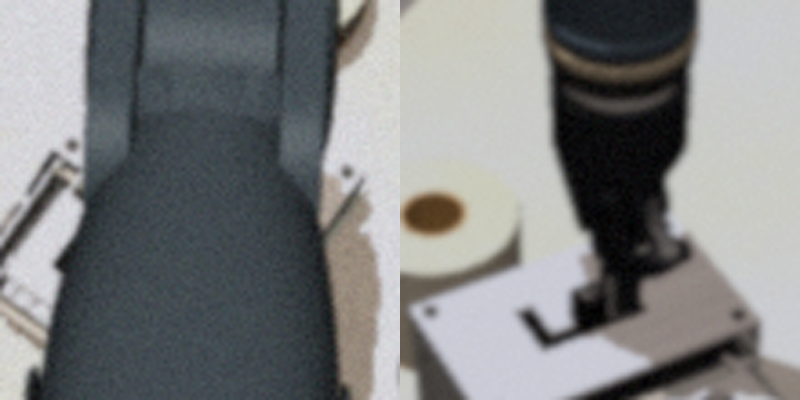

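The side view shows the knob against the fingertip at about (305, 243) and moving along the slot, with a push of about 3.5 N. I'll keep pushing.

>>> {"method": "arm_command", "body": {
  "series": [
    [[0,0.4,0,0,0,0,0],[0,0.8,0,0,0,0,0],[0,1.2,0,0,0,0,0],[0,1.6,0,0,0,0,0],[0,1.9,0,0,0,0,0],[0,2.2,0,0,0,0,0],[0,2.4,0,0,0,0,0],[0,2.5,0,0,0,0,0]]
  ]
}}

```text
clock: 5.1
ee_pos: [0.6011, -0.0036, 0.1202]
ee_rot: [[0.566, 0.824, -0.0], [0.824, -0.566, 0.0], [-0.0, -0.0, -1.0]]
contact_force: [-2.2, -1.9, 0.3]
opening: -0.0
```

>>> {"method": "arm_command", "body": {
  "series": [
    [[0,0.1,0,0,0,0,0],[0,0.15,0,0,0,0,0],[0,0.2,0,0,0,0,0],[0,0.25,0,0,0,0,0],[0,0.3,0,0,0,0,0],[0,0.3,0,0,0,0,0],[0,0.3,0,0,0,0,0],[0,0.3,0,0,0,0,0]]
  ]
}}

```text
clock: 5.9
ee_pos: [0.6028, -0.0013, 0.1203]
ee_rot: [[0.566, 0.824, -0.0], [0.824, -0.566, 0.0], [0.0, -0.0, -1.0]]
contact_force: [-3.1, -1.2, -1.0]
opening: -0.0002
```

```bash
python3 look.py 3
```

```text
5.9 [ 0.6028 -0.0013  0.1203] op -0.0002 F [-3.1 -1.2 -1. ] [ -0.  24.  -2.  64.   0. 124.]
yaw x 55.52 z [-1.e-04  3.e-04 -1.e+00]
mech x' y' z-plate mm [-9.6  8.1  7.3] F [-1.9 -2.7 -1. ]
top TCP px [302.2 234.1]
side TCP px [294.1 247.6]
```

View pics/l3.png

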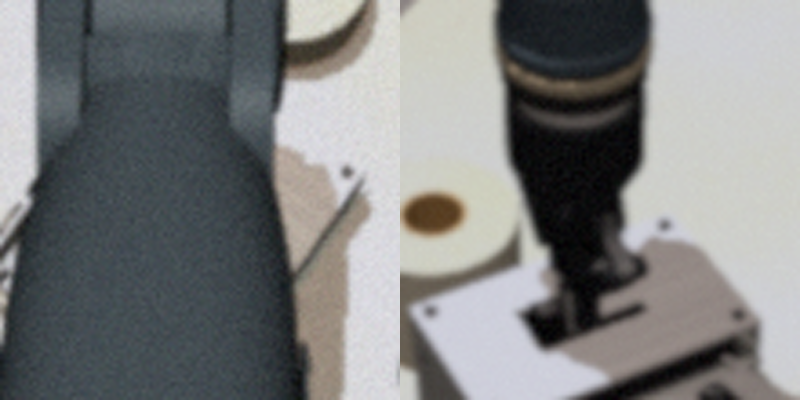

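The knob is almost at the corner, and the force shows no hard stop yet. I'll creep on.

>>> {"method": "arm_command", "body": {
  "series": [
    [[0,0.05,0,0,0,0,0],[0,0.1,0,0,0,0,0],[0,0.15,0,0,0,0,0],[0,0.2,0,0,0,0,0],[0,0.2,0,0,0,0,0],[0,0.2,0,0,0,0,0],[0,0.2,0,0,0,0,0],[0,0.2,0,0,0,0,0]]
  ]
}}

```text
clock: 6.8
ee_pos: [0.604, 0.0003, 0.1203]
ee_rot: [[0.566, 0.824, -0.0], [0.824, -0.566, 0.0], [0.0, -0.0, -1.0]]
contact_force: [-3.0, -2.2, -1.7]
opening: 0.0003
```

```bash
python3 st.py
```

```text
6.8 [6.040e-01 3.000e-04 1.203e-01] op 0.0003 F [-3.  -2.2 -1.7] [  0.  24.  -1.  64.   0. 125.]
yaw x 55.52 z [-0.e+00  1.e-04 -1.e+00]
mech x' y' z-plate mm [-9.6 10.1  7.3] F [-1.2 -3.4 -1.7]
```

>>> {"method": "arm_command", "body": {
  "series": [
    [[0,0.05,0,0,0,0,0],[0,0.1,0,0,0,0,0],[0,0.15,0,0,0,0,0],[0,0.2,0,0,0,0,0],[0,0.2,0,0,0,0,0],[0,0.2,0,0,0,0,0],[0,0.2,0,0,0,0,0],[0,0.2,0,0,0,0,0]]
  ]
}}

```text
clock: 7.6
ee_pos: [0.6042, 0.0007, 0.1203]
ee_rot: [[0.567, 0.824, -0.002], [0.824, -0.567, -0.002], [-0.003, -0.0, -1.0]]
contact_force: [-5.6, -7.7, 0.9]
opening: -0.0001
```

```bash
python3 st.py
```

```text
7.6 [0.6042 0.0007 0.1203] op -0.0001 F [-5.6 -7.7  0.9] [  0.  24.  -1.  64.  -0. 125.]
yaw x 55.46 z [-0.0016 -0.0021 -1.    ]
mech x' y' z-plate mm [-9.6 10.6  7.3] F [-0.3 -9.5  0.9]
```

Hard stop: the force rose to 9.5 N and motion ended at y' = 10.6 mm, so the knob is at the corner. I'll back off and lift.

>>> {"method": "arm_command", "body": {
  "series": [
    [[0,-0.5,0,0,0,0,0],[0,-1.2,0,0,0,0,0],[0,-1.5,0,-1,0,0,0],[0,-1.5,0,-3,0,0,0],[0,-1.5,-1,-4,0,0,0],[0,-1,-2.5,-4,0,0,0],[0,1,-4,-4,0,0,0],[0,1.8,-4,-4,0,0,0]]
  ]
}}

```text
clock: 8.4
ee_pos: [0.5808, 0.0419, 0.1603]
ee_rot: [[0.565, 0.825, -0.001], [0.825, -0.565, 0.001], [0.0, -0.001, -1.0]]
contact_force: [0.2, 0.0, -0.2]
opening: -0.0002
```

```bash
python3 look.py 4; python3 -c "
from st import *
print(to(-44,30,8))"
```

```text
8.4 [0.5808 0.0419 0.1603] op -0.0002 F [ 0.2  0.  -0.2] [  4.  21.  -1.  68.   0. 128.]
yaw x 55.61 z [-5.e-04  9.e-04 -1.e+00]
mech x' y' z-plate mm [-52.1  31.4  47.3] F [ 0.1  0.1 -0.2]
top TCP px [283.2 240.6]
side TCP px [293.3 250.8]
8.5 [0.5821 0.041  0.16  ] op 0.0004 F [-0.5  0.5  0.1] [  4.  21.  -1.  68.   0. 128.]
yaw x 55.65 z [ 0.e+00  2.e-04 -1.e+00]
mech x' y' z-plate mm [-50.5  31.4  47. ] F [-0.6  0.1  0.1]
[-0.14  0.65  3.9 ]
```

View pics/l4.png

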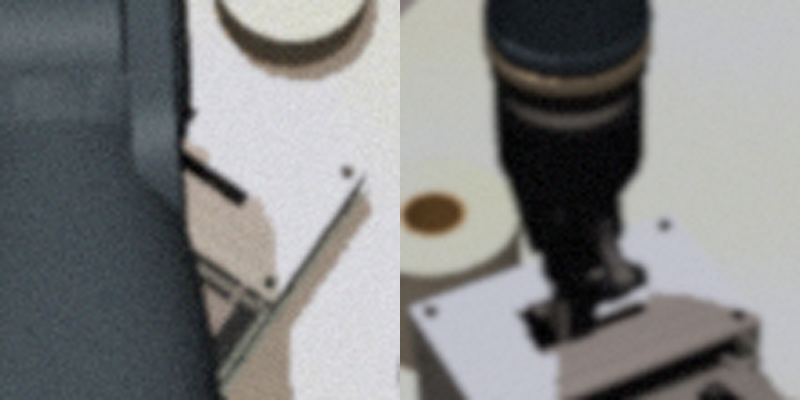

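The knob is in the corner, just left of the fingertips in the side view at about (288, 250). I'll go down on its -x side, far enough towards the knob to stay over the plate and off the head.

>>> {"method": "arm_command", "body": {
  "series": [
    [[0,-0.1,0.5,0,0,0,0],[0,-0.1,1,0,0,0,0],[0,-0.1,1,0.5,0,0,0.1],[0,-0.1,1,1.5,0,0,0.1],[0,-0.1,1,2.4,0,0,0.1],[0,-0.1,1,3.2,0,0,0.1],[0,-0.1,1,3.8,0,0,0.1],[0,-0.1,1,3.8,0,0,0.1]]
  ]
}}

```text
clock: 9.3
ee_pos: [0.5893, 0.033, 0.1211]
ee_rot: [[0.568, 0.823, -0.002], [0.823, -0.568, 0.0], [-0.001, -0.002, -1.0]]
contact_force: [1.0, -0.3, -0.5]
opening: -0.0004
```

```bash
python3 look.py 5
```

```text
9.3 [0.5893 0.033  0.1211] op -0.0004 F [ 1.  -0.3 -0.5] [  3.  23.  -3.  64.   0. 128.]
yaw x 55.42 z [-0.0018  0.     -1.    ]
mech x' y' z-plate mm [-40.   28.9   8.1] F [ 1.   0.4 -0.5]
top TCP px [287.9 239.4]
side TCP px [292.  259.8]
```

View pics/l5.png

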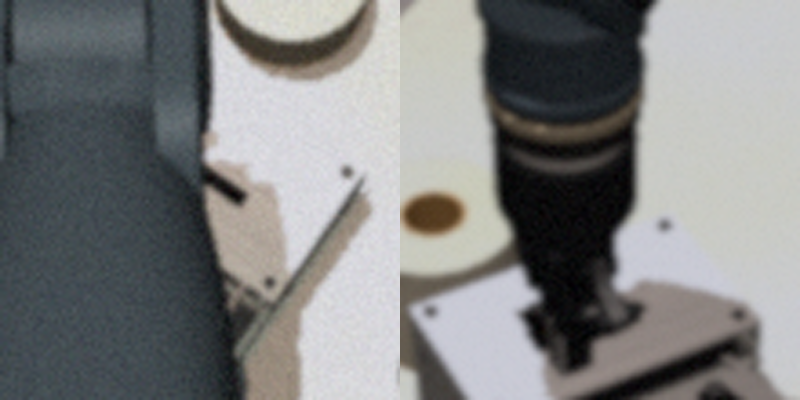

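The fingertips are down on the plate side of the corner at about (292, 260), touching nothing. Now I push in +x.

>>> {"method": "arm_command", "body": {
  "series": [
    [[0,0.1,0.4,0,0,0,0],[0,0.1,0.8,0,0,0,0],[0,0.1,1.2,0,0,0,0],[0,0.1,1.6,0,0,0,0],[0,0.1,2,0,0,0,0],[0,0.1,2.2,0,0,0,0],[0,0.1,2.4,0,0,0,0],[0,0.1,2.5,0,0,0,0]]
  ]
}}

```text
clock: 10.2
ee_pos: [0.6113, 0.0195, 0.1223]
ee_rot: [[0.568, 0.823, -0.0], [0.823, -0.568, 0.0], [0.0, -0.0, -1.0]]
contact_force: [-1.3, 2.5, 1.8]
opening: -0.0002
```

```bash
python3 look.py 6
```

```text
10.2 [0.6113 0.0195 0.1223] op -0.0002 F [-1.3  2.5  1.8] [  2.  25.  -0.  65.   0. 126.]
yaw x 55.41 z [-0.e+00  1.e-04 -1.e+00]
mech x' y' z-plate mm [-14.3  30.1   9.3] F [-2.4  1.3  1.8]
top TCP px [293.6 230.3]
side TCP px [285.9 251.8]
```

View pics/l6.png

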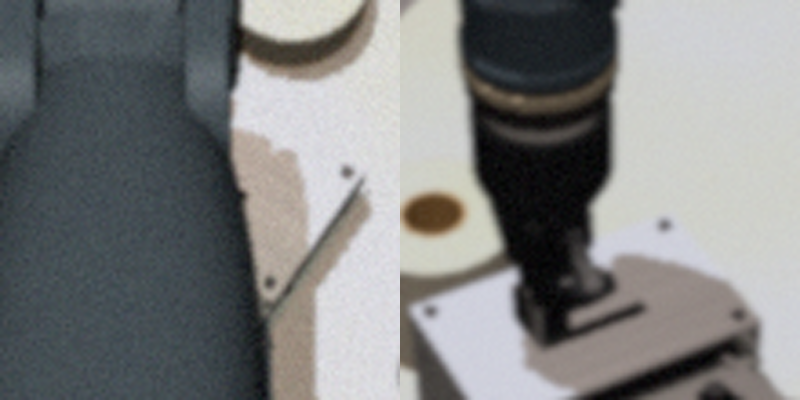

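The push is about 2.4 N, as expected in the short leg. I'll creep to the blind end.

>>> {"method": "arm_command", "body": {
  "series": [
    [[0,0,0.1,0,0,0,0],[0,0,0.2,0,0,0,0],[0,0,0.3,0,0,0,0],[0,0,0.4,0,0,0,0],[0,0,0.45,0,0,0,0],[0,0,0.5,0,0,0,0],[0,0,0.5,0,0,0,0],[0,0,0.5,0,0,0,0]]
  ]
}}

```text
clock: 11.1
ee_pos: [0.6153, 0.0167, 0.1222]
ee_rot: [[0.568, 0.823, -0.0], [0.823, -0.568, -0.0], [-0.0, -0.0, -1.0]]
contact_force: [-2.2, 0.8, -0.4]
opening: 0.0001
```

```bash
python3 st.py
```

```text
11.1 [0.6153 0.0167 0.1222] op 0.0001 F [-2.2  0.8 -0.4] [  2.  25.   0.  65.  -0. 126.]
yaw x 55.41 z [-1.e-04 -0.e+00 -1.e+00]
mech x' y' z-plate mm [-9.4 30.   9.2] F [-2.3 -0.5 -0.4]
```

>>> {"method": "arm_command", "body": {
  "series": [
    [[0,0,0.1,0,0,0,0],[0,0,0.2,0,0,0,0],[0,0,0.25,0,0,0,0],[0,0,0.3,0,0,0,0],[0,0,0.35,0,0,0,0],[0,0,0.4,0,0,0,0],[0,0,0.4,0,0,0,0],[0,0,0.4,0,0,0,0]]
  ]
}}

```text
clock: 11.9
ee_pos: [0.6186, 0.0144, 0.1223]
ee_rot: [[0.568, 0.823, 0.0], [0.823, -0.568, 0.0], [0.0, 0.0, -1.0]]
contact_force: [-0.7, 1.8, -1.2]
opening: 0.0001
```

```bash
python3 st.py
```

```text
11.9 [0.6186 0.0144 0.1223] op 0.0001 F [-0.7  1.8 -1.2] [  1.  26.   1.  65.   0. 126.]
yaw x 55.42 z [ 1.e-04  0.e+00 -1.e+00]
mech x' y' z-plate mm [-5.4 30.   9.3] F [-1.6  1.1 -1.2]
```

>>> {"method": "arm_command", "body": {
  "series": [
    [[0,0,0.1,0,0,0,0],[0,0,0.15,0,0,0,0],[0,0,0.2,0,0,0,0],[0,0,0.25,0,0,0,0],[0,0,0.3,0,0,0,0],[0,0,0.3,0,0,0,0],[0,0,0.3,0,0,0,0],[0,0,0.3,0,0,0,0]]
  ]
}}

```text
clock: 12.7
ee_pos: [0.6197, 0.0136, 0.1222]
ee_rot: [[0.567, 0.824, -0.002], [0.824, -0.567, 0.002], [-0.0, -0.003, -1.0]]
contact_force: [-6.7, 5.4, 3.4]
opening: -0.0001
```

```bash
python3 st.py
```

```text
12.7 [0.6197 0.0136 0.1222] op -0.0001 F [-6.7  5.4  3.4] [  1.  26.   1.  66.   0. 126.]
yaw x 55.46 z [-0.0024  0.0016 -1.    ]
mech x' y' z-plate mm [-4.  30.   9.2] F [-8.6  0.7  3.4]
```

Hard stop at 8.6 N, at x' = -4. I'll back off and lift, then move clear enough to see from the top.

>>> {"method": "arm_command", "body": {
  "series": [
    [[0,0,-0.4,0,0,0,0],[0,0,-1,0,0,0,0],[0,0,-1.2,-1,0,0,0],[0,0,-1.2,-3.5,0,0,0],[0,0,-1.2,-7,0,0,0],[0,-3,-1.2,-10,0,0,0],[0,-7,-1.2,-11,0,0,0],[0,-11,-1.2,-11,0,0,0]]
  ]
}}

```text
clock: 13.5
ee_pos: [0.5493, -0.0718, 0.2353]
ee_rot: [[0.567, 0.824, 0.005], [0.824, -0.567, -0.001], [0.002, 0.005, -1.0]]
contact_force: [0.2, -0.4, -0.1]
opening: 0.0001
```

>>> {"method": "arm_command", "body": {
  "series": [
    [[0,-4,0,0,0,0,0],[0,-8,0,0,0,0,0],[0,-12,0,0,0,0,0],[0,-15,0,0,0,0,0],[0,-17,0,0,0,0,0],[0,-18,0,0,0,0,0],[0,-18,0,0,0,0,0],[0,-18,0,0,0,0,0]]
  ]
}}

```text
clock: 14.3
ee_pos: [0.447, -0.2189, 0.2326]
ee_rot: [[0.568, 0.823, 0.001], [0.823, -0.568, 0.0], [0.0, 0.001, -1.0]]
contact_force: [-0.5, -0.4, 0.6]
opening: -0.0002
```

```bash
python3 look.py 7
python3 - <<'E'
from ov import *
ov({n:cv2.imread(f"pics/{n}7.png") for n in("top","side")},"pics/ov7.png",-.0095,.030,.0165,.030)
E
```

```text
14.3 [ 0.447  -0.2189  0.2326] op -0.0002 F [-0.5 -0.4  0.6] [-26.  11.  -4.  75.   0.  98.]
yaw x 55.41 z [ 6.e-04  0.e+00 -1.e+00]
mech x' y' z-plate mm [ -16.2 -259.4  119.6] F [-0.2 -0.6  0.6]
top TCP px [399.7 298.2]
side TCP px [404.6 171.2]
```

View pics/ov7.png

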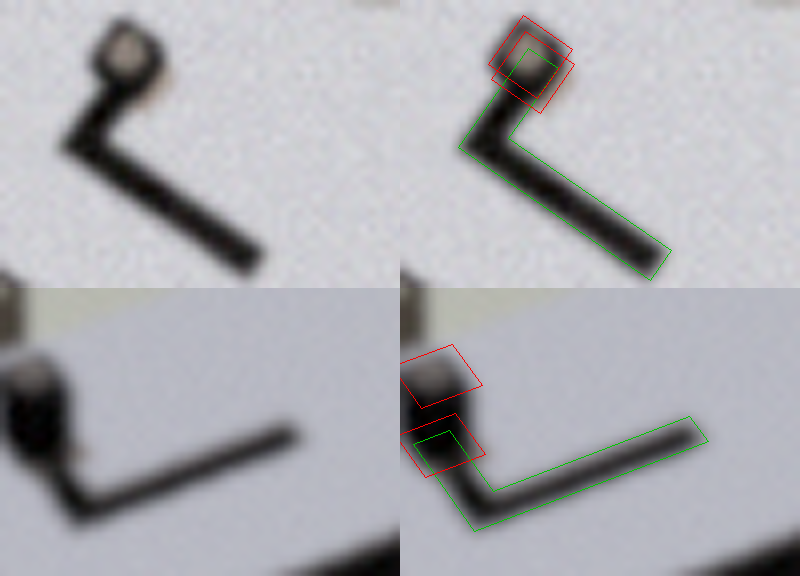

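View pics/side7.png

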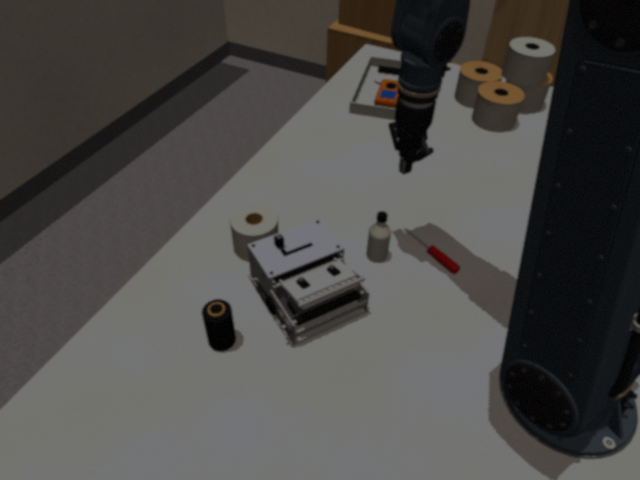

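View pics/top7.png

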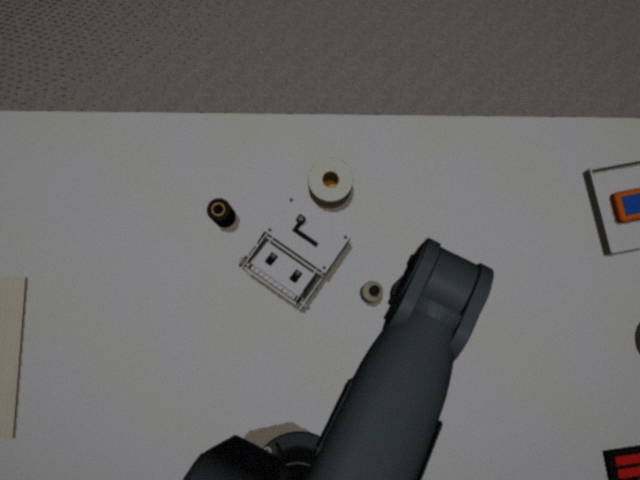

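The knob sits at the blind end of the short leg: (300, 218) in the top view and (279, 241) in the side view. The print head is visibly raised, no bystander has moved, and the arm is clear.

```bash
python3 -c "
from plant import finish_job
print(finish_job())"
```

```text
the job is handed in; nothing more can be done
None
```

The knob is parked at the blind end of the short leg with the print head open, and I handed the job in at about 14.3 s of the 48 s allowed.

- **Pushing:** With the gripper shut, I pushed the knob along the long leg to the corner, where the force rose to about 9.5 N against the stop. I then lifted, came down on its -x side and pushed it +x to the blind end, where the force rose to about 8.6 N. I pressed one face at a time, so the knob was never pinched, then backed off and withdrew the arm.
- **Last checks:** Both final camera views show the knob over the end of the short leg, about where I calculated. They also show the head raised, the label roll, cleaner, ribbon and screwdriver at their starting pixels, and about 0 N on the tool.
- **Disagreements:**
  - At the start, the knob appeared to stand roughly 8–10 mm along the long leg instead of at its free end.
  - The slot and knob look about 2 mm slimmer in the images than specified.
- **Not measured:** The head angle was judged only by eye. The knob's final position comes from the force stops and the images, good to about 2 mm.

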